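# Run out the pearl jig board under the drilling head

## Robot

A 7-joint arm with a two-finger parallel gripper is mounted at the origin on the work surface. World frame = base frame: x ahead of the robot, y to its left, z up, the work surface at z = 0. Lengths are in mm, angles in degrees, forces in N, time in s.
With the tool pointing down it reaches from about 400 to 850 mm from the base axis. Payload 10.4 kg.
Tool frame: the origin (TCP) lies midway between the tips of the shut fingers; the grasp point (between the pads) lies env.grip_depth behind it (env.grip_depth is the distance from the TCP to the grasp point, in mm); z points along the fingers, y is the line along which they close (so a half turn about z gives the same grasp; the last joint's range is limited). The gripper opens to 85 mm and grips with 20 to 120 N. Pads are 22 mm wide; open, the fingers measure 114 mm over their backs; the gripper's body (76 mm by 85 mm) begins 54 mm behind the grasp point. The pads swing forward as they close: fully open they stand 13 mm farther back than shut.
Start: joints at [65.569, 19.034, -3.707, 83.658, 1.238, 77.344, -5.071], TCP at [245.597, -574.75, 192.838] pointing down, gripper open.
Joint ranges: [-148.97, 148.97], [-28.65, 121.19], [-84.17, 76.75], [9.2, 138.47], [-72.65, 252.65], [3.7, 117.97], [-149.18, 149.18]. Speed limits (degrees/s): [127.2, 127.2, 159.86, 159.86, 180, 180, 180].

## Interface

Orientations are given as [roll, pitch, yaw] about the fixed x, y, z axes, in that order (R = Rz(yaw) Ry(pitch) Rx(roll)).
In Python, from station import monitor, camera, camera_info, workorder, env gives the robot as it stands.
- The arm moves only by the tool drive_tool, never from a script. Its argument "targets" is a list of rows, each a list of 6 numbers: the shift along the tool's x, y, z scaled (see below), then the turn, a rotation vector about the tool's x, y, z scaled (see below). In form: [[tx, ty, tz, ax, ay, az], ...]. A call has 1 to 8 rows; each row is the pose to reach, as a shift and turn from the pose commanded when the call began, along the tool's axes at that moment; what a row does not reach only later rows make up. The controller multiplies each number of a shift by 200 mm and each number of a turn by 45 degrees. A row lasts 1/12 s, in which the tool goes at most 41.7 mm and 7.16 degrees, less where a joint would pass 70% of its speed; a pose out of reach is approached as far as the arm can. A call with a number of a shift or a turn outside -1 to 1 is refused whole. A call with a gripper value outside its range is refused whole. "hand" is the closure, from -1 (fully open) to 1 (shut), set as the call begins (left out, the last holds). The fingers move at their own pace and stop on an object; "squeeze" is the grip in N (left out, the last holds). Time passes only in rows, so rows that repeat a pose let the fingers close. It gives the time, the measured TCP pose, the force, the opening and the grip force at its end, in the units of the state.
- monitor.read_state(): the state, without advancing time (a new reading comes with each control period).
- camera(name): name is "scene" or "side" or "wrist"; returns (picture, depth): 384x512x3 uint8, red, green, blue; 384x512 float32, mm along the optical axis (not along the pixel's ray), 0 where there is no reading.
- camera_info(name): a dict with "fx", "fy", "cx", "cy" (pixels), "R" (3x3) and "t" (3): a world point X has camera coordinates R X + t; the wrist camera has in their place "tool_from_camera" (4x4, takes a point from camera to tool coordinates, whose origin is the TCP and whose axes are the flange's). Camera axes: x right, y down, z forward; pixel columns grow to the right and rows downward; lengths in mm; the calibration is good to about 2 mm. The wrist camera is an equidistant fisheye: a pixel r from the principal point sees the ray r / f radians off the axis. A picture is of the moment at which its call begins: read the wrist's pose just before it. camera_info takes no time and is no camera call.
- workorder.finish_job(): hands the job in; it is judged then, once.
The state is a dict: "time": time; "joints": joint angles; "qvel": joint speeds; "joint_torque": joint torques, N m; "tool_pos": TCP position; "eef_rot": TCP orientation; "wrist_force": force on the tool from outside, world axes, zero at the start; "moment": the same for the moment, N m; "width": opening from 0.0 (shut) to 1.0 (fully open); "finger_force": force on a finger pad.
Only numpy, scipy, OpenCV 4.12 (cv2) and the standard library are available. Lean on these libraries where they do the work, as an engineer would, in place of code of your own. Each camera call takes 0.05 s, during which the arm holds its last target. There are 200 camera calls.

## Task

Start the pearl drill by pressing the three round keys on the control box one at a time, from the largest to the smallest, each fully down. Then slide the wooden jig board straight outward along its steel-topped rest until its front edge is level with the tip of the drilling head's pointer, keeping it flat on the rest and square to it; don't lift it or let it tip. So far out the board would tip if let go, so finish while still holding it there with the gripper, and leave the bowl, brush and oil bottle where they are.

Things in the scene. Friction and masses are not known exactly. Their poses are not given: they have to be found in the camera images.
- key_large_top (a point): top centre of the largest key: round white push button 38 mm across in a black housing, on a low grey control box (90 x 200 x 30 mm). Key tops are 52 mm above the table, 10 mm above their housings. The three keys stand in a row, 60 mm apart, in any order, and differ only in size. Each is pressed straight down.
- key_medium_top (a point): top centre of the medium key, 28 mm across
- key_small_top (a point): top centre of the smallest key, 18 mm across
- key_large (a joint): travel of the largest key (m): 0 up, 0.006 fully down, springs back; about 4 N holds it fully down
- key_medium (a joint): travel of the medium key (m), the same
- key_small (a joint): travel of the smallest key (m), the same
- rest: fixed rest: blue cast stand with a flat steel top, 200 (x) x 130 (y) x 80 mm high; origin under its centre, on the table. Its +x axis is the outward direction. The jig board lies loose on its top, with no side guides.
- rest_edge (a point): middle of the top outward edge of the rest (100 mm along its +x from its centre, 80 mm high); same axes as the rest
- board: loose jig board: light wooden plate 240 (x) x 90 (y) x 12 mm, 0.4 to 0.63 kg, centre of mass about 3 mm ahead of its middle; origin at the centre of its underside; +x runs outward to its front edge, z up. A steel strip with a row of pearls lies near the front, a wooden handle block stands near the tail. It starts stable on the rest, slightly askew and up to 10 mm off the rest's centre line.
- board_front (a point): middle of the board's top front edge: 120 mm along the board's +x from its origin, 12 mm up
- board_handle (a point): middle of the handle block, 90 mm behind the board's centre on its centre line, 33 mm above the underside. The block is 40 mm long (board x), 24 mm wide (board y) and stands 42 mm above the board's top; its top is 134 mm above the table. It can be gripped across its width from above.
- pointer_tip (a point): tip of the fixed steel pointer, a tapered rod 10 mm thick at the height of the board's top (92 mm). It points at the board's path from the side. The tip is 65 mm from the rest's centre line (its +y side), 145 to 165 mm beyond the rest's edge. Same axes as the rest: the board is far enough out when its front edge is level with the tip along the rest's x.
- bowl: bystander: loose white plastic bowl 90 mm across, 45 mm high; origin under its centre
- brush: bystander: loose brush lying on the table
- oil: bystander: small loose amber oil bottle 44 mm across, 100 mm high; origin under its centre
- drillhead: fixed blue drilling head (110 x 105 mm, 136 mm high) with a grey motor, carrying the pointer; origin on the table, 60 mm behind the pointer tip (the pointer points along its -y); same axes as the rest
Not all that is in view belongs to the job. What is shaped like the drillhead but orange is not meant.

How it is judged (in metres and radians):
On the way, in this order (a step that is already met when the one before it is completed fails the run):
1. the largest key is pressed fully down (value of joint key_large above 0.004 m), for 0.1 s.
2. then the medium key (value of joint key_medium above 0.004 m), for 0.1 s.
3. then the smallest key (value of joint key_small above 0.004 m), for 0.1 s.
4. then the board's front edge is brought level with the pointer (x of board_front in the frame of pointer_tip between -0.008 and 0.008 m), for 0.2 s.
At the end, for the whole second after the job is handed in: Board front edge within 8 mm of the pointer tip along the rest's x; board still, level within 3 deg, square to the rest within 7 deg, front within 30 mm of the rest's centre line; it bears on the rest (over 0.3 N), not on the drilling head, and the fingers hold or press it (over 0.5 N) (all of step 4 and angle between board's own z axis and vertical below 0.05 rad and angle between the x axis of board and the x axis of rest, either way round below 0.12 rad and y of board_front in the frame of rest between -0.03 and 0.03 m and contact force between the fingers and board above 0.5 N and contact force between board and rest above 0.3 N and contact force between board and drillhead below 0.3 N and linear speed of board below 0.02 m/s); the arm keeps its last pose, push and grip.
It fails at once if two keys pressed at once (value of joint each of key_large, key_medium above 0.002 m or value of joint each of key_large, key_small above 0.002 m or value of joint each of key_medium, key_small above 0.002 m).
It fails at once if the board tips by more than 7 degrees (angle between board's own z axis and vertical above 0.12 rad).
It fails at once if the board is lifted off the rest by more than 15 mm (z of board in the frame of rest above 0.095 m).
It fails at once if a bystander is moved by more than 30 mm (distance of any of bowl, brush, oil from where it was at the start of the episode above 0.03 m).
It also fails if it takes over 58 s, if anything falls off the work surface, if the arm or the gripper's body presses on something with over 40 N, if the wrist force passes 120 N, or if a joint passes its speed limit or range.

## Working session

There is one attempt and no reset: what is moved stays moved. The work goes in short steps, Python scripts to look and compute and a tool call to move; the robot and the scene stay as the last step left them, time stands still between calls to the robot, and variables do not carry over. Pictures are saved under pics/ and viewed, at most 10 in all, crops included, and the job is handed in when it is done.

Besides the shell and the picture viewer there is one more tool, called after ">>>" in YAML: its name, and indented under it one key for each argument. drive_tool: Moves the arm, as the interface text tells. Shifts and turns lie within -1 to 1; 1 stands for 200 mm of shift or 45 degrees of turn. Its arguments: {"type":"object","properties":{"targets":{"type":"array","items":{"type":"array","items":{"type":"number","minimum":-1,"maximum":1}}},"hand":{"type":"number"},"squeeze":{"type":"number"}},"required":["targets"]}

```bash
mkdir -p pics; ls; python3 - <<'E'
from station import monitor,camera,camera_info,env
import cv2,numpy as np
s=monitor.read_state();print(s['time'],s['tool_pos'],s['eef_rot'],s['width'],env.grip_depth)
for n in("scene","side"):
    p,d=camera(n);np.savez(f"{n}.npz",p=p,d=d);cv2.imwrite(f"pics/{n}.png",p[:,:,::-1])
    c=camera_info(n);print(n,{k:np.round(v,3).tolist() for k,v in c.items()})
print(camera_info("wrist"))
E
```

```text
pics
0.0 [ 245.3873759  -574.33779226  192.0203038 ] [-1.79918796e+02  4.71256457e-03  2.31377620e+01] 0.9974093153927591 18.700000000000003
scene {'fx': 347.811, 'fy': 347.811, 'cx': 254.381, 'cy': 191.082, 'R': [[-0.851, 0.526, -0.007], [0.354, 0.562, -0.748], [-0.389, -0.638, -0.664]], 't': [483.216, -132.797, 1268.139]}
side {'fx': 472.404, 'fy': 472.404, 'cx': 261.091, 'cy': 189.562, 'R': [[0.959, -0.282, 0.007], [-0.183, -0.641, -0.745], [0.214, 0.714, -0.667]], 't': [-538.254, 205.421, 1474.007]}
{'fx': 297.3186396354542, 'fy': 297.3186396354542, 'cx': 256.3793431562098, 'cy': 191.6765036057768, 'tool_from_camera': array([[ 4.38474528e-04, -9.65149425e-01, -2.61699056e-01,
         6.53078992e+01],
       [ 9.99999622e-01,  2.26764060e-04,  8.39182085e-04,
        -1.11933308e+00],
       [-7.50592166e-04, -2.61699325e-01,  9.65149159e-01,
        -1.81985538e+02],
       [ 0.00000000e+00,  0.00000000e+00,  0.00000000e+00,
         1.00000000e+00]])}
```

View pics/scene.png

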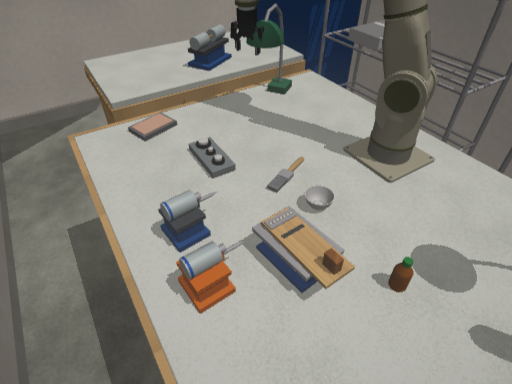

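View pics/side.png

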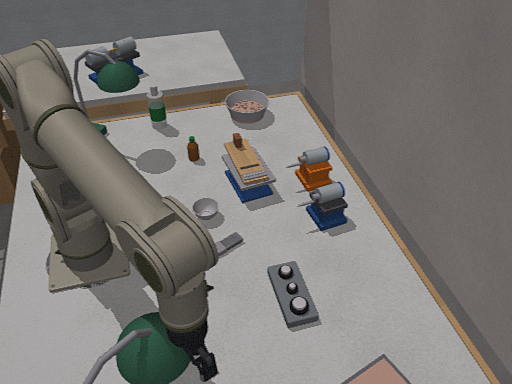

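The scene view shows the board at about (300,245) with its handle at (333,260). The blue head's pointer tip is near (216,193), and the keys are near (203,144), (210,151) and (218,159). In the side view the keys are at (286,271), (292,288) and (299,305), the handle at (237,139) and the blue head's pointer tip at about (299,205).

```bash
cat > h.py <<'E'
import numpy as np,cv2
from station import camera_info
def cloud(n,d):
    c=camera_info(n);v,u=np.mgrid[:384,:512]
    X=np.stack([(u-c['cx'])/c['fx']*d,(v-c['cy'])/c['fy']*d,d],-1)
    return (X-c['t'])@np.array(c['R'])
def ray(n,u,v):
    c=camera_info(n);R=np.array(c['R']);o=-R.T@c['t']
    w=R.T@[(u-c['cx'])/c['fx'],(v-c['cy'])/c['fy'],1];return o,w/np.linalg.norm(w)
def plane(n,u,v,z):
    o,w=ray(n,u,v);return o+w*(z-o[2])/w[2]
def tri(a,b):
    (o,w),(p,q)=ray("scene",*a),ray("side",*b)
    s,t=np.linalg.lstsq(np.stack([w,-q],1),p-o,rcond=None)[0]
    A,B=o+s*w,p+t*q;return (A+B)/2,np.linalg.norm(A-B)
E
python3 - <<'E'
from h import *
for n,box in(("scene",(185,135,240,180)),("side",(262,258,322,330))):
    z=np.load(n+".npz");p,d=z['p'],z['d'];C=cloud(n,d)
    x0,y0,x1,y1=box
    g=p.min(2);m=np.zeros(g.shape,np.uint8);m[y0:y1,x0:x1]=((g>120)&(C[...,2]>40)&(C[...,2]<62))[y0:y1,x0:x1]
    k,l,st,ce=cv2.connectedComponentsWithStats(m)
    for i in range(1,k):
        if st[i,4]>8:
            P=C[l==i];print(n,ce[i].round(1),st[i],P.mean(0).round(1),plane(n,*ce[i],52).round(1))
    # board top
    Z=C[...,2];hsv=cv2.cvtColor(p,cv2.COLOR_RGB2HSV)
    print(n,'table z',np.median(C[C[...,2]<20][:,2]))
    w=(hsv[...,0]>8)&(hsv[...,0]<25)&(hsv[...,1]>80)
    for a,b in((84,100),(126,142)):
        mm=((Z>a)&(Z<b)&(C[...,0]<900)&w).astype(np.uint8)
        k,l,st,ce=cv2.connectedComponentsWithStats(mm)
        for i in range(1,k):
            if st[i,4]>20:
                P=C[l==i];print(n,a,ce[i].round(1),st[i],np.median(P,0).round(1),[np.round(x,1) for x in cv2.minAreaRect(P[:,:2].astype(np.float32))])
    cv2.imwrite(f"pics/{n}_z.png",0*p) if 0 else None
s=np.load("scene.npz")['p'];t=np.load("side.npz")['p']
a=cv2.resize(s[170:300,150:360],None,fx=3.8,fy=3.8,interpolation=2);cv2.imwrite("pics/a.png",a[:,:,::-1])
b=cv2.resize(t[120:330,190:360],None,fx=2.85,fy=2.85,interpolation=2);b=cv2.resize(t[120:240,200:360],None,fx=4.8,fy=4.8,interpolation=2);cv2.imwrite("pics/b.png",b[:,:,::-1])
E
```

```text
scene [202.8 140.3] [198 138  10   6  46] [ 555.8 -373.7   49.9] [ 557.  -370.6   52. ]
scene [210.3 148.2] [208 147   5   3  11] [ 555.5 -313.6   50.6] [ 556.3 -311.7   52. ]
scene [217.9 156.9] [215 155   7   5  30] [ 556.3 -253.6   50. ] [ 557.4 -251.1   52. ]
scene table z -3.0092290878721584
scene 84 [308.6 249.6] [ 262  208   92   80 2229] [570.7 244.2  90.1] [array([563.1, 224.2]), array([ 91.8, 241.1]), np.float64(3.9)]
scene 126 [333.5 256.8] [324 249  20  17 180] [558.6 316.2 131.8] [array([557.3, 314.3]), array([25.1, 40. ]), np.float64(2.9)]
side [285.2 268.7] [281 265   9   8  51] [ 557.7 -259.    53.1] [ 558.  -258.2   52. ]
side [291.9 285. ] [289 283   6   5  22] [ 557.3 -319.1   52.9] [ 557.5 -318.5   52. ]
side [298.9 302.3] [293 297  13  11 118] [ 556.6 -379.4   53.6] [ 557.1 -378.5   52. ]
side table z -0.32716157253408223
side 84 [244.5 159.4] [224 139  44  45 814] [562.1 225.   93.5] [array([565.4, 221.6]), array([ 90.6, 251.7]), np.float64(3.6)]
side 84 [317.  166.3] [302 161  30  12 167] [802.  120.2  86.7] [array([799.6, 117.1]), array([ 49.2, 101. ]), np.float64(87.7)]
side 126 [237.1 136.7] [233 133   9   9  52] [558.4 305.7 134.5] [array([558.6, 309.4]), array([21.2, 44.4]), np.float64(8.2)]
```

View pics/a.png

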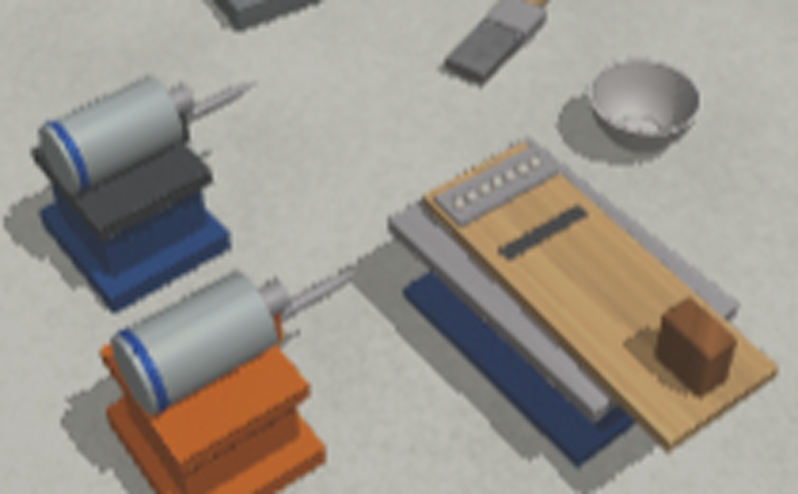

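View pics/b.png

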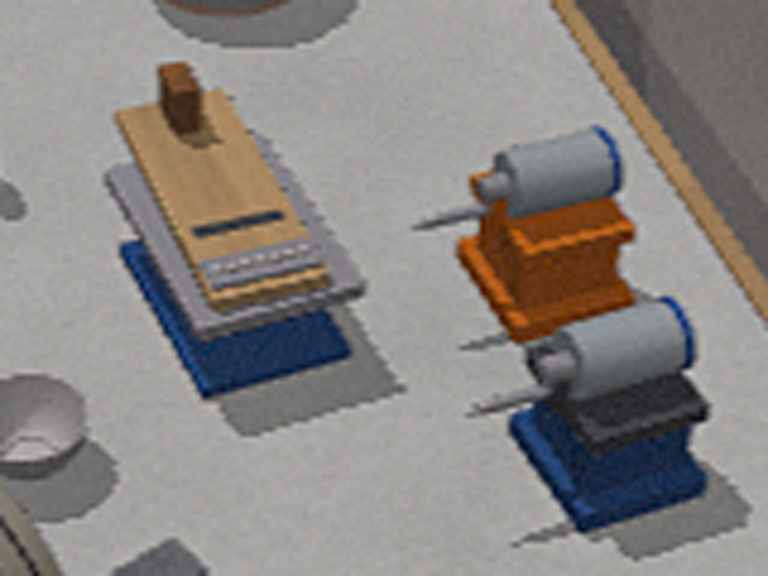

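```bash
python3 - <<'E'
from h import *
A=lambda u,v:(150+u/3.8,170+v/3.8)
B=lambda u,v:(200+u/4.8,120+v/4.8)
for n,a,b in(("tip",A(255,85),B(467,413)),("oppFrontL(-x?)",A(530,140),B(212,308)),("frontR",A(427,195),B(330,283)),("tailA",A(668,448),B(228,92)),("tailB",A(777,372),B(115,112)),("rest+x front",A(390,222),B(365,290)),("rest backnear",A(738,305),B(107,175)),
 ("keyL",(203,142),(299,302.5)),("keyS",(210.3,149),(292,285)),("keyM",(218,158.2),(285.2,269)),("oil cap",(407.5,262),(192,139)),("handle",(333.5,254),(237,136))):
    P,e=tri(a,b);print(n,P.round(1),round(e,1))
E
```

```text
tip [662.  -54.4  89.4] 6.8
oppFrontL(-x?) [524.4 100.6  87.2] 11.5
frontR [613.6 105.   85.1] 9.9
tailA [604.5 346.8  87.4] 7.9
tailB [513.9 342.4  88.5] 4.2
rest+x front [641.  103.4  72.8] 7.3
rest backnear [491.7 284.7  75.2] 8.3
keyL [ 557.9 -373.2   43.6] 3.4
keyS [ 557.5 -314.5   47.1] 3.9
keyM [ 558.2 -253.6   45.3] 3.0
oil cap [403.1 396.6  93. ] 4.6
handle [557.6 311.1 134.8] 4.1
```

>>> drive_tool:
  targets:
    - [0.2,0,-0.1,0,0,0]
    - [0.4,0,-0.1,0,0,0]
    - [0.6,0,-0.1,0,0,0]
    - [0.8,0,-0.1,0,0,0]
    - [1,0,-0.1,0,0,0]
    - [1,0,-0.1,0,0,0]
  hand: 1

```text
time: 0.6
tool_pos: [438.4, -489.2, 211.8]
eef_rot: [-179.9, -0.3, 23.8]
wrist_force: [1.5, 0.2, -0.3]
width: 0.148
finger_force: 0.0
```

>>> drive_tool:
  targets:
    - [0.17,-0.11,0,0,0,0]
    - [0.34,-0.21,0,0,0,0]
    - [0.51,-0.32,0,0,0,0]
    - [0.68,-0.43,0,0,0,0]
    - [0.85,-0.54,0,0,0,0]
    - [0.85,-0.54,0,0,0,0]
    - [0.85,-0.54,0,0,0,0]

```text
time: 1.18
tool_pos: [545.0, -326.9, 212.5]
eef_rot: [-179.9, -0.0, 23.5]
wrist_force: [-0.5, -1.6, -0.1]
width: 0.002
finger_force: 0.0
```

```bash
cat >> h.py <<'E'
from scipy.spatial.transform import Rotation as Ro
def snap(name):
    from station import camera,monitor
    s=monitor.read_state();p,d=camera("wrist")
    cv2.imwrite(f"pics/{name}.png",p[:,:,::-1])
    np.savez(name+".npz",p=p,d=d,pos=s['tool_pos'],rot=s['eef_rot']);print(s['time'],np.round(s['tool_pos'],1),np.round(s['eef_rot'],2))
def wray(name,u,v):
    z=np.load(name+".npz");c=camera_info("wrist");T=np.array(c['tool_from_camera'])
    R=Ro.from_euler('xyz',z['rot'],degrees=True).as_matrix()
    a=np.array([u-c['cx'],v-c['cy']]);r=np.hypot(*a);th=r/c['fx']
    w=np.r_[a/max(r,1e-9)*np.sin(th),np.cos(th)]
    return R@T[:3,3]+z['pos'],R@T[:3,:3]@w
def wplane(name,u,v,h):
    o,w=wray(name,u,v);return o+w*(h-o[2])/w[2]
E
python3 -c "
from h import *
snap('w1')"
```

```text
1.1833 [ 545.  -326.9  212.5] [-1.7994e+02 -3.0000e-02  2.3450e+01]
```

View pics/w1.png

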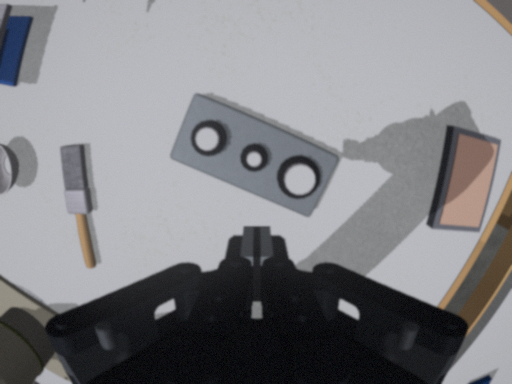

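The wrist view shows the medium key at (208,139), the small at (254,158) and the large at (299,179), clear of everything else.

```bash
cat >> h.py <<'E'
def wkeys(name):
    p=np.load(name+".npz")['p'];g=p.min(2);m=cv2.inRange(g,150,255)
    k,l,st,ce=cv2.connectedComponentsWithStats(m);out=[]
    for i in range(1,k):
        x,y,w,h,a=st[i]
        if 60<a<3000 and .7<w/h<1.4 and a/(w*h)>.65 : out.append((a,ce[i],(w,h)))
    return sorted(out,key=lambda t:-t[0])
E
python3 - <<'E'
from h import *
for a,c,wh in wkeys('w1'): print(a,c.round(1),wh,wplane('w1',*c,52).round(1))
E
```

```text
664 [299.5 179.2] (np.int32(30), np.int32(29)) [ 553.9 -377.8   52. ]
362 [206.4 138.6] (np.int32(22), np.int32(22)) [ 554.7 -258.2   52. ]
132 [253.5 158.9] (np.int32(14), np.int32(13)) [ 554.3 -318.1   52. ]
```

>>> drive_tool:
  targets:
    - [-0.06,0.11,0.15,0,0,0]
    - [-0.06,0.22,0.3,0,0,0]
    - [-0.06,0.22,0.4,0,0,0]
    - [-0.06,0.22,0.4,0,0,0]
    - [-0.06,0.22,0.4,0,0,0]

```text
time: 1.65
tool_pos: [548.1, -376.1, 132.0]
eef_rot: [-179.9, 0.1, 23.0]
wrist_force: [0.2, 0.3, 1.4]
width: 0.004
finger_force: 0.0
```

```bash
python3 - <<'E'
from h import *
snap('w2')
for a,c,wh in wkeys('w2'): print(a,c.round(1),wh,wplane('w2',*c,52).round(1))
E
```

```text
1.65 [ 548.1 -376.1  132. ] [-1.7989e+02  1.0000e-01  2.3020e+01]
1208 [261.5 179.3] (np.int32(40), np.int32(39)) [ 554.8 -377.1   52. ]
555 [142.1 129.7] (np.int32(25), np.int32(28)) [ 555.5 -257.4   52. ]
237 [200.2 153.8] (np.int32(17), np.int32(18)) [ 555.  -317.2   52. ]
```

>>> drive_tool:
  targets:
    - [0.03,0.02,0.15,0,0,0]
    - [0.03,0.02,0.3,0,0,0]
    - [0.03,0.02,0.37,0,0,0]
    - [0.03,0.02,0.4,0,0,0]
    - [0.03,0.02,0.42,0,0,0]
    - [0.03,0.02,0.43,0,0,0]
    - [0.03,0.02,0.43,0,0,0]
    - [0.03,0.02,0.43,0,0,0]

```text
time: 2.37
tool_pos: [557.5, -377.0, 48.4]
eef_rot: [179.9, -0.1, 23.1]
wrist_force: [-0.5, 0.1, -0.2]
width: 0.005
finger_force: 0.0
```

>>> drive_tool:
  targets:
    - [0,0,0.01,0,0,0]
    - [0,0,0.015,0,0,0]
    - [0,0,0.015,0,0,0]
    - [0,0,0.015,0,0,0]

```text
time: 2.7
tool_pos: [556.8, -376.6, 43.9]
eef_rot: [180.0, -0.0, 23.1]
wrist_force: [-0.5, 0.2, -0.3]
width: -0.003
finger_force: 0.0
```

```bash
python3 - <<'E'
from h import *
from station import camera,monitor
s=monitor.read_state();print({k:np.round(v,2) for k,v in s.items()})
snap('w3')
p,d=camera('side')
a=np.load('w3.npz')['p'][60:300,130:390];b=p[240:345,230:350]
im=np.hstack([cv2.resize(a,(433,400)),cv2.resize(b,(367,400),interpolation=2)[:, :360]])
cv2.imwrite('pics/c3.png',im[:,:,::-1])
E
```

```text
{'time': np.float64(2.7), 'joints': array([ 39.06,  31.69, -12.25,  84.67,   7.1 ,  64.39, -41.36]), 'qvel': array([-0.13, -0.03, -0.07, -0.13,  0.05, -0.05, -0.01]), 'joint_torque': array([ 0.000e+00, -7.315e+01, -3.050e+00, -3.592e+01,  2.000e-02,
       -1.000e-02, -0.000e+00]), 'tool_pos': array([ 556.76, -376.6 ,   43.94]), 'eef_rot': array([179.99,  -0.  ,  23.13]), 'wrist_force': array([-0.46,  0.24, -0.27]), 'moment': array([-0.02, -0.03, -0.02]), 'finger_force': np.float64(0.0), 'width': np.float64(-0.0)}
2.7 [ 556.8 -376.6   43.9] [179.99  -0.    23.13]
```

View pics/c3.png

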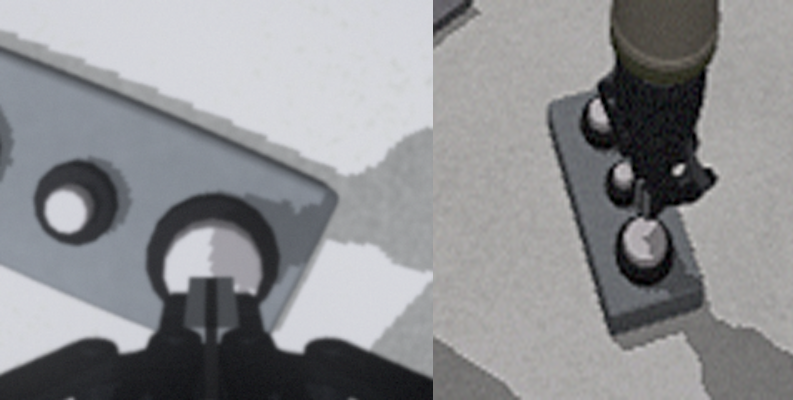

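The wrist crop shows the fingertips just over the near half of the large key. The side crop shows them still above it with no contact, so I'll check the heights by depth.

```bash
python3 - <<'E'
from h import *
T=np.array(camera_info("wrist")['tool_from_camera'])
def pt(n,u,v):
    z=np.load(n+'.npz');o,w=wray(n,u,v);R=Ro.from_euler('xyz',z['rot'],degrees=True).as_matrix()
    d=np.median(z['d'][int(v)-2:int(v)+3,int(u)-2:int(u)+3]);ax=R@T[:3,2];return (o+w*d/(w@ax)).round(1)
for n in('w1','w2'):
    for a,c,wh in wkeys(n): print(n,c.round(1),pt(n,*c))
    print('table',pt(n,420,60))
a,b=60,130
print('key L w3',pt('w3',130+240*.6,60+245*.6),pt('w3',130+185*.6,60+255*.6),'box',pt('w3',130+60*.6,60+130*.6),'small',pt('w3',130+66*.6,60+210*.6),'table',pt('w3',350,70))
print('finger tip',[pt('w3',130+211*.6,60+y*.6) for y in (282,300,320)])
# two-view triangulation w1,w2 of keys
for (A,B) in zip(wkeys('w1'),wkeys('w2')):
    o,w=wray('w1',*A[1]);p,q=wray('w2',*B[1]);s,t=np.linalg.lstsq(np.stack([w,-q],1),p-o,rcond=None)[0]
    print(((o+s*w+p+t*q)/2).round(1))
E
```

```text
w1 [299.5 179.2] [ 554.  -377.6   53. ]
w1 [206.4 138.6] [ 554.8 -258.3   52.8]
w1 [253.5 158.9] [ 554.4 -318.    52.8]
table [ 782.  -480.9    0.9]
w2 [261.5 179.3] [ 555.  -377.    52.8]
w2 [142.1 129.7] [ 555.7 -257.7   52.9]
w2 [200.2 153.8] [ 555.2 -317.3   53.1]
table [ 747.4 -494.4    1. ]
key L w3 [ 568.6 -382.2   52.9] [ 557.1 -365.1   53. ] box [ 578.4 -300.    30.9] small [ 555.5 -317.8   52.7] table [ 677.7 -402.1    1. ]
finger tip [array([ 565.7, -371.8,   92.1]), array([ 565.7, -371.8,  104.8]), array([ 565.8, -371.7,  116.9])]
[ 554.6 -377.2   53.6]
[ 555.6 -258.5   54.7]
[ 555.2 -317.7   55.5]
```

```bash
python3 - <<'E'
from h import *
from station import camera
for n in('side','scene'):
    p,d=camera(n);C=cloud(n,d)
    m=(abs(C[...,0]-557)<45)&(abs(C[...,1]+377)<45)&(C[...,2]>58)&(C[...,2]<200)
    P=C[m];o=np.argsort(P[:,2])[:12];print(n,m.sum());print(P[o].round(0).tolist())
    v,u=np.where(m);i=o[0];print(u[i],v[i],p[v[i],u[i]])
E
```

```text
side 460
[[554.0, -388.0, 58.0], [545.0, -386.0, 60.0], [559.0, -384.0, 82.0], [552.0, -386.0, 88.0], [549.0, -379.0, 89.0], [551.0, -383.0, 89.0], [555.0, -387.0, 89.0], [555.0, -386.0, 91.0], [552.0, -386.0, 92.0], [547.0, -377.0, 93.0], [551.0, -382.0, 93.0], [562.0, -389.0, 93.0]]
299 304 [175 170 172]
scene 453
[[558.0, -369.0, 80.0], [567.0, -373.0, 85.0], [564.0, -363.0, 85.0], [565.0, -368.0, 87.0], [562.0, -365.0, 87.0], [551.0, -365.0, 88.0], [569.0, -376.0, 88.0], [557.0, -360.0, 88.0], [560.0, -361.0, 89.0], [549.0, -368.0, 90.0], [567.0, -371.0, 90.0], [559.0, -364.0, 91.0]]
202 134 [114 114 110]
```

All three cameras put the real fingertips at z≈88 mm. That is about 45 mm above the reported TCP, so I'll go down by feel.

>>> drive_tool:
  targets:
    - [-0.005,0,0.06,0,0,0]
    - [-0.005,0,0.12,0,0,0]
    - [-0.005,0,0.15,0,0,0]
    - [-0.005,0,0.165,0,0,0]
    - [-0.005,0,0.165,0,0,0]
    - [-0.005,0,0.165,0,0,0]

```text
time: 3.4
tool_pos: [555.6, -376.8, 10.7]
eef_rot: [-180.0, 0.0, 23.1]
wrist_force: [-1.8, 0.4, 2.5]
width: 0.003
finger_force: 1.2
```

>>> drive_tool:
  targets:
    - [0,0,0.01,0,0,0]
    - [0,0,0.02,0,0,0]
    - [0,0,0.025,0,0,0]
    - [0,0,0.025,0,0,0]
    - [0,0,0.025,0,0,0]

```text
time: 3.82
tool_pos: [556.2, -377.2, 7.5]
eef_rot: [179.9, -0.0, 23.1]
wrist_force: [-5.5, 3.3, 13.6]
width: -0.004
finger_force: 6.9
```

>>> drive_tool:
  targets:
    - [0,0,-0.1,0,0,0]
    - [0,0,-0.18,0,0,0]
    - [0.08,-0.19,-0.18,0,0,0]
    - [0.16,-0.38,-0.18,0,0,0]
    - [0.23,-0.55,-0.18,0,0,0]
    - [0.23,-0.55,-0.18,0,0,0]
    - [0.23,-0.55,-0.18,0,0,0]

```text
time: 4.4
tool_pos: [555.9, -254.7, 42.2]
eef_rot: [180.0, -0.1, 23.4]
wrist_force: [-0.3, -0.9, -0.6]
width: 0.003
finger_force: 0.0
```

>>> drive_tool:
  targets:
    - [0,0,0.08,0,0,0]
    - [0,0,0.13,0,0,0]
    - [0,0,0.15,0,0,0]
    - [0,0,0.165,0,0,0]
    - [0,0,0.18,0,0,0]
    - [0,0,0.18,0,0,0]
    - [0,0,0.18,0,0,0]
    - [0,0,0.18,0,0,0]

```text
time: 5.07
tool_pos: [554.2, -258.8, 7.4]
eef_rot: [180.0, 0.1, 23.1]
wrist_force: [-9.9, 2.0, 16.4]
width: -0.0
finger_force: 8.4
```

>>> drive_tool:
  targets:
    - [0,0,-0.1,0,0,0]
    - [0,0,-0.18,0,0,0]
    - [-0.06,0.14,-0.18,0,0,0]
    - [-0.115,0.27,-0.18,0,0,0]
    - [-0.115,0.27,-0.18,0,0,0]
    - [-0.115,0.27,-0.18,0,0,0]
    - [-0.115,0.27,-0.18,0,0,0]

```text
time: 5.65
tool_pos: [555.0, -316.1, 41.7]
eef_rot: [-180.0, -0.0, 23.1]
wrist_force: [0.0, 0.8, 0.0]
width: 0.001
finger_force: 0.0
```

>>> drive_tool:
  targets:
    - [0,0,0.08,0,0,0]
    - [0,0,0.13,0,0,0]
    - [0,0,0.15,0,0,0]
    - [0,0,0.165,0,0,0]
    - [0,0,0.18,0,0,0]
    - [0,0,0.18,0,0,0]
    - [0,0,0.18,0,0,0]
    - [0,0,0.18,0,0,0]

```text
time: 6.32
tool_pos: [554.9, -315.2, 7.5]
eef_rot: [-179.9, 0.0, 23.2]
wrist_force: [-7.4, 6.2, 14.3]
width: 0.003
finger_force: 7.6
```

>>> drive_tool:
  targets:
    - [0,0,-0.2,0,0,0]
    - [0,0,-0.4,0,0,-0.1]
    - [0.1,-0.1,-0.6,0,0,-0.25]
    - [0.2,-0.25,-0.75,0,0,-0.4]
    - [0.3,-0.4,-0.9,0,0,-0.55]
    - [0.4,-0.55,-1,0,0,-0.7]
    - [0.5,-0.7,-1,0,0,-0.8]
    - [0.5,-0.7,-1,0,0,-0.8]

```text
time: 6.98
tool_pos: [594.4, -139.9, 209.2]
eef_rot: [179.8, -0.3, 59.9]
wrist_force: [-0.2, 0.8, 0.6]
width: 0.002
finger_force: 0.0
```

>>> drive_tool:
  targets:
    - [0.15,-0.07,0,0,0,-0.14]
    - [0.3,-0.14,0,0,0,-0.28]
    - [0.45,-0.22,0,0,0,-0.42]
    - [0.6,-0.29,0,0,0,-0.56]
    - [0.6,-0.29,0,0,0,-0.69]
    - [0.6,-0.29,0,0,0,-0.69]
    - [0.6,-0.29,0,0,0,-0.69]

```text
time: 7.57
tool_pos: [603.7, -16.1, 205.8]
eef_rot: [-180.0, 0.0, 90.0]
wrist_force: [0.0, -0.9, 0.7]
width: -0.004
finger_force: 0.0
```

```bash
python3 -c "
from h import *
snap('w4')"
```

```text
7.5667 [603.7 -16.1 205.8] [-1.800e+02  3.000e-02  8.998e+01]
```

View pics/w4.png

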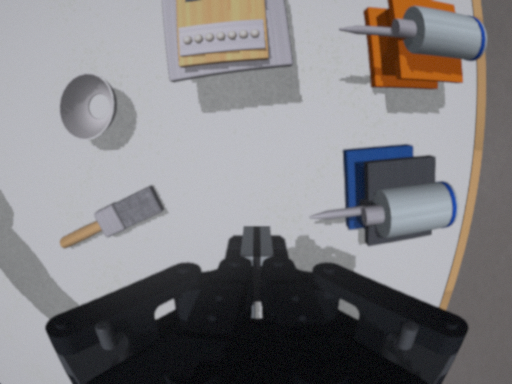

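The wrist view shows the blue head's pointer tip at (311,217). The steel rest's front corners are at (169,79) and (291,66), and the board's front edge runs from (178,66) to (268,60).

```bash
python3 - <<'E'
from h import *
print('tip',wplane('w4',311,217,92).round(1))
A,B=wplane('w4',169,79,80),wplane('w4',291,66,80);print('rest',A.round(1),B.round(1),np.hypot(*(A-B)[:2]),np.degrees(np.arctan2(*(B-A)[1::-1])))
A,B=wplane('w4',178,66,92),wplane('w4',268,61,92);print('board',A.round(1),B.round(1),np.hypot(*(A-B)[:2]),np.degrees(np.arctan2(*(B-A)[1::-1])))
z=np.load('w4.npz');p=z['p'];a=cv2.resize(p[0:90,155:300],None,fx=4,fy=4,interpolation=2);b=cv2.resize(p[195:240,300:350],None,fx=4,fy=4,interpolation=2)
im=np.zeros((545,580,3),np.uint8);im[:360]=a;im[364:544,:200]=b;cv2.imwrite('pics/c4.png',im[:,:,::-1])
E
```

```text
tip [661.1 -57.9  92. ]
rest [511.2  89.1  80. ] [637.9 100.   80. ] 127.23773493930258 4.91039017529926
board [524.2 100.5  92. ] [613.9 102.7  92. ] 89.7604697731422 1.435359104364335
```

View pics/c4.png

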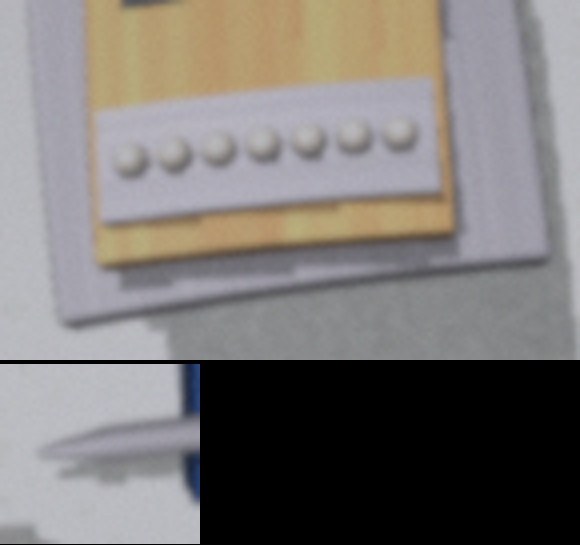

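>>> drive_tool:
  targets:
    - [0.2,-0.02,0,0,0,0]
    - [0.4,-0.05,0,0,0,0]
    - [0.6,-0.07,0,0,0,0]
    - [0.8,-0.1,0,0,0,0]
    - [1,-0.12,0,0,0,0]
    - [1,-0.12,0,0,0,0]
    - [1,-0.12,0,0,0,0]
  hand: -1

```text
time: 8.2
tool_pos: [578.5, 186.1, 205.8]
eef_rot: [-180.0, -0.0, 90.2]
wrist_force: [0.6, -0.6, -0.5]
width: 0.97
finger_force: 0.0
```

```bash
python3 -c "
from h import *
snap('w5')"
```

```text
8.2 [578.5 186.1 205.8] [-1.7999e+02 -2.0000e-02  9.0190e+01]
```

View pics/w5.png

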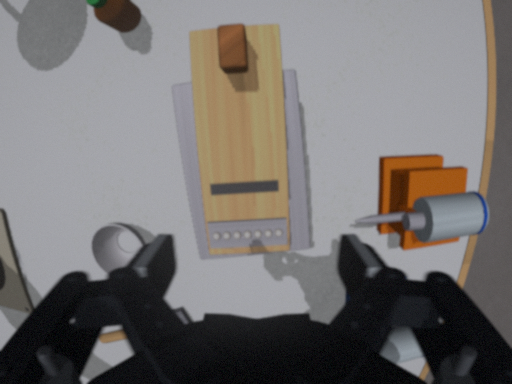

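The wrist view shows the handle at about (233,48), the board corners near (191,31), (279,25), (207,252) and (290,250), and the rest corners near (173,86), (296,70), (200,257) and (308,247).

```bash
python3 - <<'E'
from h import *
r=lambda P:np.round(P,1)
an=lambda a,b:np.degrees(np.arctan2((b-a)[1],(b-a)[0]))
print('tip',r(wplane('w4',309.8,217.6,92)))
A,B=wplane('w4',170.5,80,80),wplane('w4',292,65,80);print('rest w4',r(A),r(B),np.hypot(*(A-B)[:2]),an(A,B),'mid',r((A+B)/2))
A,B=wplane('w4',179,66,92),wplane('w4',268.2,58,92);print('bd w4',r(A),r(B),np.hypot(*(A-B)[:2]),an(A,B),r((A+B)/2))
R=[wplane('w5',u,v,80) for u,v in((200,257),(308,247),(296,70),(173,86))]
print('rest w5',[r(x[:2]) for x in R],an(R[0],R[1]),an(R[1],R[2])-90,an(R[0],R[3])-90,'mid front',r((R[0]+R[1])/2))
p=np.load('w5.npz')['p'];d=np.load('w5.npz')['d'];hsv=cv2.cvtColor(p,cv2.COLOR_RGB2HSV)
m=((hsv[...,0]>5)&(hsv[...,0]<28)&(hsv[...,1]>70)).astype(np.uint8);m[:,:180]=0;m[:,330:]=0;m[262:]=0
v,u=np.where(m);P=np.array([wplane('w5',a,b,92)[:2] for a,b in zip(u,v)],np.float32)
# limit handle's overhang: use only side edges
q=cv2.minAreaRect(P);print('board rect',q)
for s in(1,-1):
    E=[];
    for y in range(int(60),240,4):
        row=np.where(m[y])[0]
        if len(row)>20: E.append(wplane('w5',(row[-1]+.5) if s>0 else row[0]-.5,y,92))
    E=np.array(E);k=np.polyfit(E[:,1],E[:,0],1);print('edge yaw',-np.degrees(np.arctan(k[0])),'x at y=220',np.polyval(k,220), 'at 312',np.polyval(k,312),'at 102',np.polyval(k,102))
mm=(m>0)&(p.sum(2)<300);mm[85:]=0
v,u=np.where(mm);print('handle px',u.min(),u.max(),v.min(),v.max())
from station import camera_info
T=np.array(camera_info("wrist")['tool_from_camera']);z=np.load('w5.npz');Rm=Ro.from_euler('xyz',z['rot'],degrees=True).as_matrix();ax=Rm@T[:3,2]
Q=[]
for a,b in zip(u,v):
    o,w=wray('w5',a,b);Q.append(o+w*d[b,a]/(w@ax))
Q=np.array(Q);t=Q[Q[:,2]>128];print(len(Q),len(t),t.mean(0),cv2.minAreaRect(t[:,:2].astype(np.float32)))
E
```

```text
tip [659.8 -58.5  92. ]
rest w4 [512.8  87.9  80. ] [639.  101.1  80. ] 126.83729118715962 5.969334003000029 mid [575.9  94.5  80. ]
bd w4 [525.2 100.4  92. ] [614.1 105.8  92. ] 89.05035440588256 3.483049713137421 [569.7 103.1  92. ]
rest w5 [array([511.5,  89.4]), array([637.4, 103.2]), array([617.5, 298.4]), array([490. , 283.3])] 6.252268128392626 5.813447933827661 6.326749992837435 mid front [574.5  96.3  80. ]Traceback (most recent call last):
  File "<stdin>", line 11, in <module>
  File "h.py", line 29, in wplane
    o,w=wray(name,u,v);return o+w*(h-o[2])/w[2]
        ~~~~^^^^^^^^^^
  File "h.py", line 23, in wray
    z=np.load(name+".npz");c=camera_info("wrist");T=np.array(c['tool_from_camera'])
                             ~~~~~~~~~~~^^^^^^^^^
ValueError: time passes only in moves, steps and waits
```

```bash
sed -i 's/^from station import camera_info$/from station import camera_info as _ci\nimport functools\ncamera_info=functools.cache(_ci)\nnpl=functools.cache(lambda f:{k:v for k,v in np.load(f).items()})/; s/z=np.load(name+".npz");c/z=npl(name+".npz");c/' h.py; python3 - <<'E'
from h import *
p=np.load('w5.npz')['p'];d=np.load('w5.npz')['d'];hsv=cv2.cvtColor(p,cv2.COLOR_RGB2HSV)
m=((hsv[...,0]>5)&(hsv[...,0]<28)&(hsv[...,1]>70)).astype(np.uint8);m[:,:180]=0;m[:,330:]=0;m[262:]=0
for s in(1,-1):
    E=[]
    for y in range(80,240,4):
        row=np.where(m[y])[0]
        if len(row)>20: E.append(wplane('w5',(row[-1]+.5) if s>0 else row[0]-.5,y,92))
    E=np.array(E);k=np.polyfit(E[:,1],E[:,0],1);print('edge yaw',-np.degrees(np.arctan(k[0])),'x at y=220',np.polyval(k,220), 'at 312',np.polyval(k,312),'at 102',np.polyval(k,102))
row=np.where(m[:,250])[0];print('front edge',wplane('w5',250,row[-1]+.5,92),'tail',wplane('w5',260,np.where(m[:,260])[0][0]-.5,92))
mm=(m>0)&(p.sum(2)<300);mm[85:]=0
v,u=np.where(mm);print('handle px',u.min(),u.max(),v.min(),v.max())
T=np.array(camera_info("wrist")['tool_from_camera']);z=npl('w5.npz');Rm=Ro.from_euler('xyz',z['rot'],degrees=True).as_matrix();ax=Rm@T[:3,2]
Q=[]
for a,b in zip(u,v):
    o,w=wray('w5',a,b);Q.append(o+w*d[b,a]/(w@ax))
Q=np.array(Q);print(np.percentile(Q[:,2],[0,50,90,100]));t=Q[Q[:,2]>128];print(len(Q),len(t),t.mean(0),cv2.minAreaRect(t[:,:2].astype(np.float32)))
E
```

```text
edge yaw 3.7056244841098365 x at y=220 606.6709066444678 at 312 600.7124644452631 at 102 614.3132564217086
edge yaw 3.576739573687525 x at y=220 517.7498450008915 at 312 511.9991918303677 at 102 525.1256827630851
front edge [570.67745438 103.93239816  92.        ] tail [580.41853163 342.35297274  92.        ]
handle px 217 256 25 84
[ 90.46517096 133.90072101 135.47377963 387.7785666 ]
1833 1166 [556.31608427 310.59826955 136.022237  ] ((558.8828735351562, 290.8665466308594), (25.50581169128418, 80.56843566894531), 8.121040344238281)
```

>>> drive_tool:
  targets:
    - [0.2,-0.04,0.1,0,0,-0.04]
    - [0.4,-0.08,0.2,0,0,-0.08]
    - [0.6,-0.11,0.3,0,0,-0.08]
    - [0.63,-0.11,0.4,0,0,-0.08]
    - [0.63,-0.11,0.4,0,0,-0.08]
    - [0.63,-0.11,0.4,0,0,-0.08]
  hand: -1

```text
time: 8.75
tool_pos: [556.8, 308.2, 124.2]
eef_rot: [-179.9, 0.1, 93.6]
wrist_force: [0.2, -0.2, 0.5]
width: 1.003
finger_force: 0.0
```

>>> drive_tool:
  targets:
    - [0.01,0,0.12,0,0,0]
    - [0.015,0,0.22,0,0,0]
    - [0.015,0,0.28,0,0,0]
    - [0.015,0,0.32,0,0,0]
    - [0.015,0,0.32,0,0,0]
    - [0.015,0,0.32,0,0,0]

```text
time: 9.25
tool_pos: [557.3, 312.4, 62.6]
eef_rot: [180.0, 0.0, 93.7]
wrist_force: [-0.8, 0.0, -0.4]
width: 1.0
finger_force: 0.0
```

>>> drive_tool:
  targets:
    - [0,0,0,0,0,0]
    - [0,0,0,0,0,0]
    - [0,0,0,0,0,0]
    - [0,0,0,0,0,0]
    - [0,0,0,0,0,0]
    - [0,0,0,0,0,0]
    - [0,0,0,0,0,0]
  hand: 1
  squeeze: 50

```text
time: 9.83
tool_pos: [556.7, 313.4, 62.2]
eef_rot: [180.0, -0.0, 93.8]
wrist_force: [0.8, 0.4, 3.4]
width: 0.272
finger_force: 50.3
```

>>> drive_tool:
  targets:
    - [-0.05,0.002,0.005,0,0,0]
    - [-0.12,0.005,0.01,0,0,0]
    - [-0.2,0.008,0.01,0,0,0]
    - [-0.28,0.012,0.01,0,0,0]
    - [-0.36,0.015,0.01,0,0,0]
    - [-0.4,0.017,0.01,0,0,0]
    - [-0.4,0.017,0.01,0,0,0]

```text
time: 10.42
tool_pos: [566.2, 234.9, 62.1]
eef_rot: [179.8, -0.2, 93.8]
wrist_force: [-2.4, 2.7, 14.5]
width: 0.271
finger_force: 51.9
```

>>> drive_tool:
  targets:
    - [-0.05,0.002,0,0,0,0]
    - [-0.12,0.005,0,0,0,0]
    - [-0.2,0.008,0,0,0,0]
    - [-0.28,0.012,0,0,0,0]
    - [-0.35,0.015,0,0,0,0]
    - [-0.38,0.016,0,0,0,0]
    - [-0.38,0.016,0,0,0,0]
    - [-0.38,0.016,0,0,0,0]

```text
time: 11.08
tool_pos: [574.7, 159.6, 62.1]
eef_rot: [179.8, -0.1, 93.8]
wrist_force: [0.1, 2.3, 15.5]
width: 0.273
finger_force: 51.9
```

```bash
python3 - <<'E'
from h import *
from station import camera
ims=[]
for n,(x0,y0,x1,y1) in(("scene",(185,170,285,240)),("side",(235,160,335,230))):
    p,d=camera(n);np.savez(n+"2.npz",p=p,d=d);ims.append(cv2.resize(p[y0:y1,x0:x1],None,fx=4,fy=4,interpolation=2))
    ims[-1]=cv2.resize(p[y0:y1,x0:x1],(800,560),interpolation=2)
im=np.vstack([cv2.resize(i,(428,300)) for i in ims]);cv2.imwrite('pics/f.png',im[:,:,::-1]);print(im.shape)
E
```

```text
(600, 428, 3)
```

View pics/f.png

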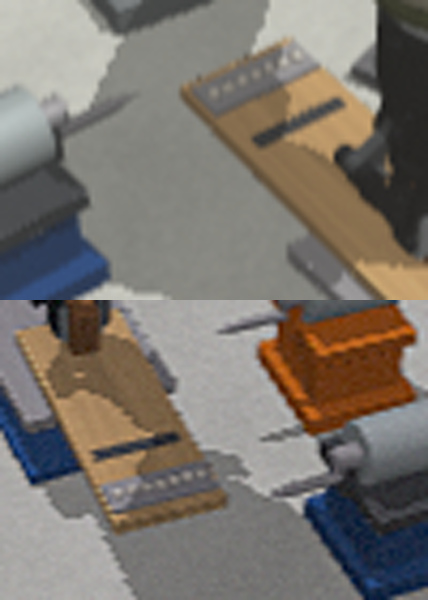

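The scene crop shows the tip at (137,95) and the board's front corners at (182,90) and (288,38). The side crop shows the tip at (272,194) and the corners at (225,189) and (113,220). The board still looks a little short of the tip.

```bash
python3 - <<'E'
from h import *
S=lambda u,v:(185+u/4.28,170+v/4.28);D=lambda u,v:(235+u/4.28,160+v/4.28)
a=np.radians(6.1);ex=np.array([np.sin(a),-np.cos(a)]);ey=np.array([np.cos(a),np.sin(a)])
o=np.array([575.2,95.4]);f=lambda P:np.round([(P[:2]-o)@ex,(P[:2]-o)@ey],1)
s=dict(tip=(137,95),R=(182,90),L=(288,38));d=dict(tip=(272,194),R=(225,189),L=(113,220))
for k in s: print(k,'scene',f(plane('scene',*S(*s[k]),92)),'side',f(plane('side',*D(*d[k]),92)),'tri',tri(S(*s[k]),D(*d[k]))[0].round(1),f(tri(S(*s[k]),D(*d[k]))[0]))
E
```

```text
tip scene [154.7  68.6] side [160.7  77.3] tri [664.5 -53.7  91.6] [157.7  72.9]
R scene [140.4  42.5] side [142.5  46.9] tri [634.7 -40.4  92.2] [141.4  44.7]
L scene [139.7 -45.6] side [141.6 -43.9] tri [545.7 -49.   91.6] [140.5 -44.7]
```

>>> drive_tool:
  targets:
    - [-0.03,0.001,0,0,0,0]
    - [-0.06,0.002,0,0,0,0]
    - [-0.08,0.003,0,0,0,0]
    - [-0.08,0.003,0,0,0,0]
    - [-0.08,0.003,0,0,0,0]
    - [-0.08,0.003,0,0,0,0]
    - [-0.08,0.003,0,0,0,0]
    - [-0.08,0.003,0,0,0,0]

```text
time: 11.85
tool_pos: [576.0, 145.8, 62.2]
eef_rot: [179.8, -0.2, 93.9]
wrist_force: [-1.3, 8.2, 14.5]
width: 0.275
finger_force: 51.7
```

```bash
python3 - <<'E'
from h import *
from station import camera,monitor
print(monitor.read_state()['tool_pos'])
a=np.radians(6.1);ex=np.array([np.sin(a),-np.cos(a)]);ey=np.array([np.cos(a),np.sin(a)]);o=np.array([575.2,95.4])
for n,tip in(("scene",(217,192.2)),("side",(298.6,205.3))):
    p,d=camera(n);hsv=cv2.cvtColor(p,cv2.COLOR_RGB2HSV)
    v,u=np.where((hsv[...,0]>8)&(hsv[...,0]<25)&(hsv[...,1]>80))
    P=np.array([plane(n,a,b,92)[:2]-o for a,b in zip(u,v)]);x,y=P@ex,P@ey
    k=(x>60)&(x<190)
    fr=[x[k&(abs(y-c)<4)].max().round(1) for c in(-30,-15,0,15,30) ]
    t=plane(n,*tip,92)[:2]-o;print(n,fr,'tip',(t@ex).round(1))
E
```

```text
[576.0345811  145.7996324   62.17920103]
scene [np.float64(116.4), np.float64(154.3), np.float64(154.2), np.float64(118.6), np.float64(155.8)] tip 154.7
side [np.float64(165.4), np.float64(167.3), np.float64(167.9), np.float64(169.7), np.float64(170.4)] tip 160.6
```

>>> drive_tool:
  targets:
    - [-0.01,0,0,0,0,0]
    - [-0.01,0,0,0,0,0]
    - [-0.01,0,0,0,0,0]
    - [-0.01,0,0,0,0,0]
    - [-0.01,0,0,0,0,0]
    - [-0.01,0,0,0,0,0]

```text
time: 12.45
tool_pos: [576.1, 144.7, 62.2]
eef_rot: [179.8, -0.3, 93.9]
wrist_force: [-1.5, 9.6, 13.7]
width: 0.275
finger_force: 51.7
```

Moved 1.1 mm further. The board is steady, level and held, with its front about 1 mm from the tip on the averaged views.

```bash
python3 -c "
from station import workorder
print(workorder.finish_job())"
```

```text
the job is handed in; nothing more can be done
None
```

I pressed the large, medium and small keys in order and slid the board out until its front edge was within about 1 mm of the pointer tip on average (single views put it up to about 4 mm short). I handed the job in with the gripper still holding it; the system gave no verdict.

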